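Put the rooftop water filter on bypass through its interlocked levers

TASK

Put the terrace's water filter on bypass so that its element can be changed without ever cutting off the house: the yellow bypass lever must end fully open and both blue filter levers fully shut. The levers are interlocked, so work them in the order that the interlock permits and do not force one that is blocked. The amber jar has been left in the swing of one lever: stand it upright in the green crate before you turn that lever, and leave the clear jars, the funnel and the scraper where they are.

Things in the scene. Friction and masses are not known exactly. Their poses are not given: they have to be found in the camera images.
- manifold: Manifold: green pipes and brass valves on a grey plate (352 mm along y, 280 along x). Origin on the bench midway between the two filter valves; x points away from the robot to the black filter, y along the main pipe to the left. Pipe tops 61 mm high. Filter: 80 mm thick, 170 mm along y, centred at x +115, 90 mm high. Steel cam discs under the levers (radius 40 bypass, 60 the others) reach 82 mm, rod guides 86 mm.
- bypass_pivot (a point): Vertical turning axis of the bypass lever, at manifold x -65, y 0 mm, given at handle mid-height (112 mm above the bench); axes as the manifold's. The bypass valve sits in the main pipe.
- inlet_pivot (a point): Vertical turning axis of the filter inlet lever, at manifold x 0, y +130 mm (left as seen from the robot), at handle mid-height 112 mm; axes as the manifold's.
- outlet_pivot (a point): Vertical turning axis of the filter outlet lever, at manifold x 0, y -130 mm (right as seen from the robot), at handle mid-height 112 mm; axes as the manifold's.
- bypass_grip (a point): Middle of the yellow handle of the bypass lever, 85 mm from its pivot; its x axis points outward along the lever. All three handles are level bars 22 mm wide, 14 mm thick (105 to 119 mm above the bench), from 45 to 117 mm from the pivot, with open air below them outside the cam disc.
- inlet_grip (a point): The same point on the blue handle of the inlet lever.
- outlet_grip (a point): The same point on the blue handle of the outlet lever.
- bypass (a joint): Yellow bypass lever, rad. 0: shut, across the main pipe, pointing along the manifold's +x. pi/2: fully open against its stop, pointing to +y. Grows counter-clockwise from above; starts between 0 and 0.7 (not open). Each lever turns with 4 to 8 N at its grip point and stays where left. Two brass lock rods hold both blue levers until this one is fully open; once a blue one turns, this is held open.
- inlet (a joint): Blue inlet lever, rad. 0 (start): open, along its pipe, pointing to the manifold's +x. pi/2: fully shut against its stop, pointing outward to +y; grows counter-clockwise from above. While the interlock blocks it, it gives only about 0.05 rad.
- outlet (a joint): Blue outlet lever, rad. 0 (start): open, along its pipe, pointing to the manifold's +x. pi/2: fully shut against its stop, pointing outward to -y; grows clockwise from above. While the interlock blocks it, it gives only about 0.05 rad.
- amber_jar_mid (a point): Centre (65 mm above its foot) of the closed amber glass jar, 60 mm in diameter up to 100 mm, then a shoulder and a steel lid 53 mm in diameter, 130 mm high in all, 0.2 to 0.42 kg. It stands upright on the bench beside the manifold, either on the inlet or on the outlet side, where that valve's lever would hit it.
- crate: Green slatted plastic crate, 300 mm along its x, 200 mm along its y, 110 mm high, walls 6 mm, fixed. It stands on a 30 mm high concrete ledge at the left or right end of the bench. Origin: centre of its underside; the inner floor is 5 mm above that. The side at its +x end is a hinged flap, swung open outward, over a 28 mm sill.
- clear_jar_1_mid (a point): Centre of an empty clear jam jar, 60 mm in diameter, 70 mm high, standing in the crate near its -x end. Bystander.
- clear_jar_2_mid (a point): Centre of an equal clear jar standing on the manifold's 10 mm plate (so its rim is 80 mm above the bench), between the bypass lever and the filter, near manifold x +36, y -32 mm; the levers pass above it. Bystander.
- clear_jar_3_mid (a point): Centre of an equal clear jar on the bench beside the manifold's near corner, left or right. Bystander.
- funnel_mid (a point): Centre of a blue plastic funnel standing mouth down, 90 mm in diameter, 88 mm high, on the bench beside the manifold's other near corner. Bystander.
- scraper_mid (a point): Middle of a wooden scraper 160 mm long, 40 mm wide, 14 mm thick, lying flat on the bench beside the manifold, on the side where the amber jar is not; the levers pass well above it. Bystander.
There are look-alikes about, which are no part of the job. Of the things that look like the part that bears amber_jar_mid, the larger one is meant.

How it is judged (in metres and radians):
On the way:
1. the bypass lever is fully open while both filter levers are still open (value of joint bypass above 1.45 rad and value of joint each of inlet, outlet below 0.2 rad), for 0.2 s.
At the end, for the whole second after the job is handed in: All three levers are within 0.12 rad of their stops (bypass open, inlet and outlet shut), and the amber jar stands upright on the crate's floor, inside its walls, at rest (value of joint each of bypass, inlet, outlet above 1.45 rad and x of amber_jar_mid in the frame of crate between -0.125 and 0.125 m and y of amber_jar_mid in the frame of crate between -0.08 and 0.08 m and z of amber_jar_mid in the frame of crate below 0.078 m and angle between amber_jar_mid's own z axis and vertical below 0.12 rad and linear speed of amber_jar below 0.02 m/s); the robot touches nothing.
It fails at once if a filter lever is forced round while the bypass is not open (value of joint bypass below 1.2 rad and value of joint any of inlet, outlet above 0.3 rad).
It fails at once if the amber jar is tipped over (angle between amber_jar_mid's own z axis and vertical above 0.6 rad).
It fails at once if the amber jar is hit by a lever (contact force between amber_jar and inlet above 3 N or contact force between amber_jar and outlet above 3 N).
It fails at once if a clear jar, the funnel or the scraper is moved by more than 40 mm (distance of any of clear_jar_1_mid, clear_jar_2_mid, clear_jar_3_mid, funnel_mid, scraper_mid from where it was at the start of the episode above 0.04 m).
It also fails if it takes over 62 s, if anything falls off the work surface, if the arm or the gripper's body presses on something with over 40 N, if the wrist force passes 120 N, or if a joint passes its speed limit or range.

ROBOT

A 6-joint arm with a two-finger parallel gripper is mounted at the origin on the work surface. World frame = base frame: x ahead of the robot, y to its left, z up, the work surface at z = 0. Lengths are in m, angles in degrees, forces in N, time in s.
With the tool pointing down it reaches from about 0.4 to 0.825 m from the base axis. Payload 7 kg.
Tool frame: the origin (TCP) lies at the centre of the arm's flange, where the gripper is bolted on; the fingertips stand 178 mm ahead of it and the grasp point (between the pads) lies 159 mm ahead of it (ctrl.hold_point_z is the distance from the TCP to the grasp point, in m); z points along the fingers, y is the line along which they close (so a half turn about z gives the same grasp; the last joint's range is limited). The gripper opens to 88 mm and grips with 3 to 60 N. Pads are 19 mm wide; open, the fingers measure 130 mm over their backs; the gripper's body (78 mm by 193 mm) begins 47 mm behind the grasp point.
Start: joints at [-55.285, 20.546, 0.682, 0, -70.136, -16.507], TCP at [0.211, -0.641, 0.405] pointing down, gripper open.
Joint ranges: [-176.03, 176.03], [-82.01, 121.73], [-58.28, 71.71], [-173.87, 95.51], [-174.79, -0.11], [-173.66, 173.66]. Speed limits (degrees/s): [136.94, 136.94, 172.46, 180, 180, 180].

INTERFACE

Orientations are given as [roll, pitch, yaw] about the fixed x, y, z axes, in that order (R = Rz(yaw) Ry(pitch) Rx(roll)).
In Python, from plant import ctrl gives the robot as it stands.
- The arm moves only by the shell command python3 -m inch 'ROWS'. ROWS is JSON, one flat list of numbers, 7 for each row, row after row: the closure, from 0 (fully open) to 1 (shut), then the shift along the tool's x, y, z in mm, then the turn, a rotation vector about the tool's x, y, z in degrees. In form: [hand, x, y, z, wx, wy, wz, hand, x, y, z, wx, wy, wz, ...]. A call has 1 to 5 rows; each row is the pose to reach, as a shift and turn from the pose commanded when the call began, along the tool's axes at that moment; what a row does not reach only later rows make up. A row lasts 1/10 s, in which the tool goes at most 50 mm and 8.59 degrees, less where a joint would pass 70% of its speed; a pose out of reach is approached as far as the arm can. A call with a gripper value outside its range is refused whole. The fingers move at their own pace and stop on an object; the grip force is fixed at half the most. Time passes only in rows, so rows that repeat a pose let the fingers close. It gives the time, the measured TCP pose, the force, the opening and the grip force at its end, in the units of the state.
- ctrl.get_obs(): the state, without advancing time (a new reading comes with each control period).
- ctrl.snapshot(name): name is "scene" or "top"; returns a dict with "frame" (384x512x3 uint8, red, green, blue), "K" (3x3 intrinsics, pixels), "R" (3x3) and "t" (3): a world point X has camera coordinates R X + t. Camera axes: x right, y down, z forward; pixel columns grow to the right and rows downward; lengths in m; the calibration is good to about 2 mm. A picture is of the moment at which its call begins. There is no depth.
- ctrl.close_job(): hands the job in; it is judged then, once.
Trained networks look in a picture, given as the dict that the camera call returned (one of the last four; its "shot" number tells which), for a name from the list of things; names that differ only in an ending like _2 or _b are one class to them, and where a whole thing is asked for, a point or a joint stands for the part that bears it (a point fixed in the world has none). Each returns a list of dicts, best first, with "p" (0 to 1); they miss things now and then, are a little off and sometimes report something else, mostly with a low value. They report only what shows in the picture. A call takes as long as a camera call. They do not tell look-alikes from the thing itself.
- ctrl.recognise(picture, thing): "location" ([x, y, z] in m, in world coordinates, good to about 4 mm: the middle of the surface that is visible of it).
- ctrl.trace(picture, thing): "pixels" (384x512 bool, what is visible of it).
- ctrl.mark_of(picture, thing): "location" ([x, y, z] in m, in world coordinates, good to about 4 mm: a listed point, or the origin of a listed thing).
The state is a dict: "clock": time; "joint_pos": joint angles; "qvel": joint speeds; "tau": joint torques, N m; "tool_pos": TCP position; "orientation": TCP orientation; "force": force on the tool from outside, world axes, zero at the start; "moment": the same for the moment, N m; "opening": finger opening in m; "gripper_force": force on a finger pad.
Only numpy, scipy, OpenCV 4.12 (cv2) and the standard library are available. Lean on these libraries where they do the work, as an engineer would, in place of code of your own. Each camera call takes 0.05 s, during which the arm holds its last target. There are 200 camera calls.

## Working session

There is one attempt and no reset: what is moved stays moved. The work goes in short steps, Python scripts to look and compute and a shell command to move; the robot and the scene stay as the last step left them, time stands still between calls to the robot, and variables do not carry over. Pictures are saved under pics/ and viewed, at most 10 in all, crops included, and the job is handed in when it is done.

```bash
mkdir -p pics; ls; python3 - <<'E'
from plant import ctrl
import cv2,numpy as np
o=ctrl.get_obs();print(o['clock'],o['tool_pos'],o['orientation'],o['force'])
for n in("scene","top"):
    s=ctrl.snapshot(n);cv2.imwrite(f"pics/{n}0.png",s['frame'][:,:,::-1])
    for t in["manifold","bypass_pivot","inlet_pivot","outlet_pivot","bypass_grip","inlet_grip","outlet_grip","amber_jar_mid","crate","clear_jar_1_mid","funnel_mid","scraper_mid"]:
        r=ctrl.mark_of(s,t);print(n,t,[(np.round(d['location'],3).tolist(),round(d['p'],2)) for d in r[:4]])
E
```

```text
pics
0.0 [ 0.21087655 -0.64101538  0.40373369] [ 1.79906792e+02 -7.86708060e-03 -1.61795937e+02] [-0.15965474 -0.98428304  0.46037023]
scene manifold [([0.51, -0.012, 0.004], 0.65), ([0.494, -0.449, 0.031], 0.6), ([0.457, 0.219, 0.039], 0.5)]
scene bypass_pivot [([0.448, -0.006, 0.115], 0.65)]
scene inlet_pivot [([0.523, 0.115, 0.113], 0.94)]
scene outlet_pivot [([0.501, -0.146, 0.112], 0.63), ([0.608, 0.108, 0.112], 0.61), ([0.583, -0.153, 0.112], 0.28)]
scene bypass_grip [([0.525, 0.029, 0.112], 0.57)]
scene inlet_grip [([0.61, 0.106, 0.114], 0.84), ([0.402, -0.486, 0.071], 0.43)]
scene outlet_grip [([0.58, -0.154, 0.112], 0.93), ([0.524, 0.117, 0.109], 0.52)]
scene amber_jar_mid [([0.563, -0.24, 0.06], 0.84), ([0.666, -0.263, 0.053], 0.61), ([0.609, 0.108, 0.112], 0.2)]
scene crate [([0.492, -0.451, 0.026], 0.7)]
scene clear_jar_1_mid [([0.403, -0.49, 0.069], 0.83), ([0.492, -0.45, 0.028], 0.26)]
scene funnel_mid [([0.402, -0.233, 0.041], 0.88), ([0.542, -0.039, 0.046], 0.31)]
scene scraper_mid [([0.592, 0.203, 0.008], 0.71)]
top manifold [([0.514, -0.011, 0.003], 0.92), ([0.612, 0.113, 0.11], 0.19)]
top bypass_pivot [([0.443, -0.006, 0.108], 0.84)]
top inlet_pivot [([0.525, 0.114, 0.112], 0.65)]
top outlet_pivot [([0.497, -0.144, 0.114], 0.78), ([0.456, 0.221, 0.034], 0.26)]
top bypass_grip [([0.521, 0.026, 0.109], 0.88)]
top inlet_grip [([0.611, 0.111, 0.108], 0.9)]
top outlet_grip []
top amber_jar_mid [([0.667, -0.259, 0.057], 0.71), ([0.564, -0.245, 0.063], 0.57)]
top crate [([0.488, -0.453, 0.03], 0.79)]
top clear_jar_1_mid [([0.402, -0.487, 0.073], 0.89), ([0.563, -0.243, 0.061], 0.38)]
top funnel_mid [([0.404, -0.228, 0.042], 0.63)]
top scraper_mid [([0.587, 0.203, 0.008], 0.96)]
```

View pics/scene0.png

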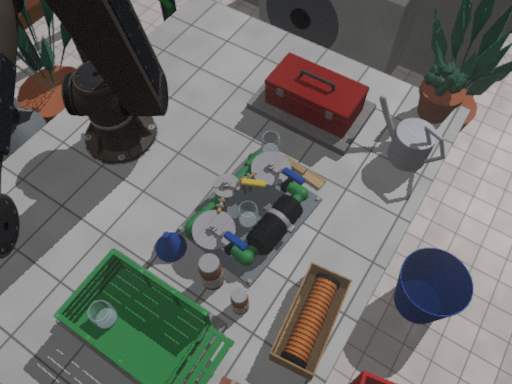

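View pics/top0.png

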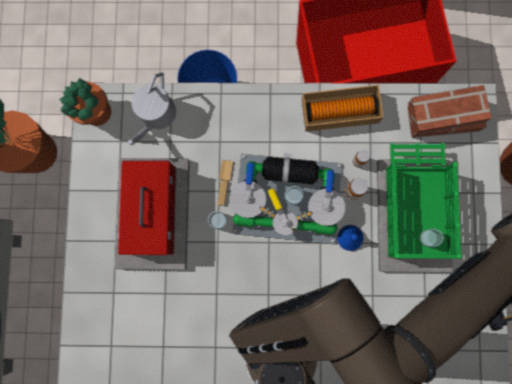

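The scene picture shows two amber jars beside the outlet side: A at scene (210,271) / top (358,187), and B at scene (239,299) / top (362,158). A looks larger, and it also stands within the outlet lever's sweep, 118 mm from the pivot. I'll confirm with an enlarged crop.

```bash
cat > h.py <<'E'
from plant import ctrl
import numpy as np
from scipy.spatial.transform import Rotation as Ro
def to(p,yaw=None):
    """tool-frame shift (mm) and z turn (deg) to TCP world p, tool down"""
    o=ctrl.get_obs();R=Ro.from_euler('xyz',o['orientation'],degrees=True)
    s=1000*R.inv().apply(np.array(p)-o['tool_pos'])
    w=None
    if yaw is not None: w=np.degrees((R.inv()*Ro.from_euler('xyz',[180,0,yaw],degrees=True)).as_rotvec()).round(1)
    print('t',round(o['clock'],2),'pos',np.round(o['tool_pos'],3),'shift',s.round(0),'turn',w,'F',np.round(o['force'],1),'open',round(o['opening'],3))
E
python3 - <<'E'
from h import *
import cv2
a=cv2.imread('pics/scene0.png')[225:335,150:290];cv2.imwrite('pics/crop.png',cv2.resize(a,None,fx=5,fy=5,interpolation=2))
s=ctrl.snapshot("top")
for d in ctrl.trace(s,"crate")[:1]: print(cv2.minAreaRect(np.argwhere(d['pixels'])[:,::-1].astype(np.float32)))
# fit heights check of jars by lid projection
for d in ctrl.trace(ctrl.snapshot("scene"),"amber_jar_mid"): print(round(d['p'],2),d['pixels'].sum(),np.argwhere(d['pixels']).mean(0))
to([.5635,-.2425,.40],-100)
E
```

```text
((423.3296813964844, 201.01634216308594), (117.57477569580078, 73.31964874267578), 88.60282135009766)
0.75 413 [299.99031477 238.94430993]
0.74 765 [270.60261438 210.71503268]
t 1.5 pos [ 0.211 -0.641  0.405] shift [-460.  269.    5.] turn [ -0.    0.  -61.8] F [ 0.  -0.   0.7] open 0.088
```

View pics/crop.png

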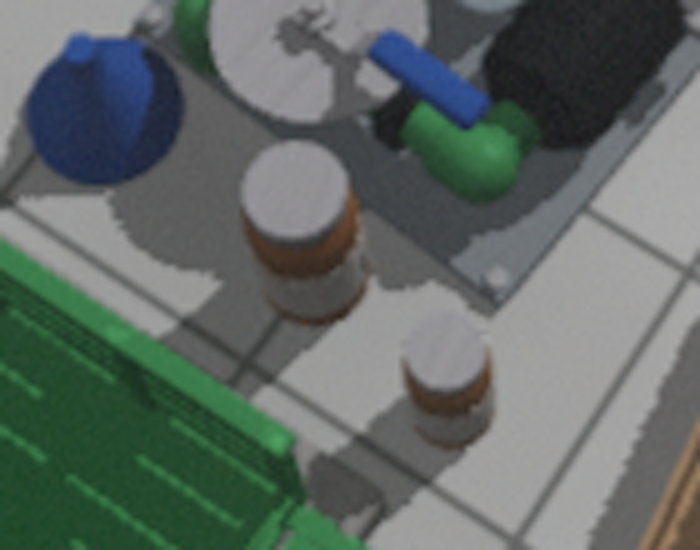

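The crop confirms it: jar A (crop centre about (300,230)) is clearly larger than B (450,380), at 765 px against 413. A is the one, so I'm moving over it.

```bash
python3 -m inch '[0,-40,24,0,0,0,-8,0,-80,48,0,0,0,-16,0,-120,72,0,0,0,-24,0,-160,96,0,0,0,-32,0,-200,118,0,0,0,-40]'; python3 -c "
from h import *
to([.5635,-.2425,.38],-100)"
```

```text
clock: 2.0
tool_pos: [0.3648, -0.465, 0.405]
orientation: [-180.0, -0.0, -121.5]
force: [1.7, -1.0, -0.1]
opening: 0.0876
gripper_force: 0.0
t 2.0 pos [ 0.365 -0.465  0.405] shift [-293.  -53.   25.] turn [ -0.   -0.  -21.5] F [ 1.7 -1.  -0.1] open 0.088
```

```bash
python3 -m inch '[0,-48,-9,4,0,0,-7,0,-96,-18,8,0,0,-14,0,-144,-27,12,0,0,-21,0,-192,-36,18,0,0,-21.5,0,-240,-45,25,0,0,-21.5]'; python3 - <<'E'
from h import *
s=ctrl.snapshot("top")
for n in("top","scene"):
    s=ctrl.snapshot(n)
    print([(np.round(d['location'],4),round(d['p'],2)) for d in ctrl.mark_of(s,"amber_jar_mid")])
to([.5635,-.2425,.38],-100)
E
```

```text
clock: 2.5
tool_pos: [0.5298, -0.2846, 0.38]
orientation: [-179.9, -0.0, -100.3]
force: [0.9, -0.9, 0.3]
opening: 0.0879
gripper_force: 0.0
[(array([ 0.5626, -0.2452,  0.0621]), 0.85)]
[(array([ 0.6667, -0.2647,  0.053 ]), 0.92), (array([ 0.562 , -0.2427,  0.0612]), 0.9), (array([ 0.4044, -0.4844,  0.0687]), 0.5)]
t 2.75 pos [ 0.529 -0.286  0.38 ] shift [-49. -26.  -0.] turn [ 0.  -0.  -0.2] F [ 0.2  0.4 -0. ] open 0.088
```

```bash
python3 -m inch '[0,-24,-13,0,0,0,0,0,-48,-26,0,0,0,0,0,-48,-26,45,0,0,0,0,-48,-26,90,0,0,0,0,-48,-26,128,0,0,0]'; python3 -m inch '[0.3,0,0,0,0,0,0,0.5,0,0,0,0,0,0,0.6,0,0,0,0,0,0,0.8,0,0,0,0,0,0,0.8,0,0,0,0,0,0]'; python3 -m inch '[0.8,0,0,0,0,0,0,0.8,0,0,0,0,0,0,0.8,0,0,-5,0,0,0,0.8,0,0,-20,0,0,0,0.8,0,0,-40,0,0,0]'
```

```text
clock: 3.25
tool_pos: [0.5616, -0.2449, 0.2504]
orientation: [-180.0, 0.0, -100.4]
force: [1.2, 0.0, -1.1]
opening: 0.0874
gripper_force: 0.0
clock: 3.75
tool_pos: [0.5633, -0.2441, 0.2541]
orientation: [-179.8, -0.0, -100.3]
force: [-2.0, 0.1, 7.0]
opening: 0.0593
gripper_force: 30.0
clock: 4.25
tool_pos: [0.5623, -0.2435, 0.2916]
orientation: [179.9, 0.0, -100.3]
force: [0.5, 0.7, -4.2]
opening: 0.0594
gripper_force: 30.0
```

```bash
python3 -m inch '[0.8,0,0,-30,0,0,0,0.8,0,0,-60,0,0,0,0.8,0,0,-90,0,0,0,0.8,0,0,-120,0,0,0,0.8,0,0,-122,0,0,0]'; python3 -c "
from h import *
to([.53,-.449,.414],-100)"
```

```text
clock: 4.75
tool_pos: [0.5634, -0.2439, 0.4189]
orientation: [-179.6, -0.0, -100.3]
force: [1.3, 0.6, -2.3]
opening: 0.0595
gripper_force: 30.0
t 4.75 pos [ 0.563 -0.244  0.419] shift [208.  -4.   5.] turn [-0.4 -0.  -0.3] F [ 1.3  0.6 -2.3] open 0.059
```

```bash
python3 -m inch '[0.8,40,-1,0,0,0,0,0.8,80,-2,0,0,0,0,0.8,125,-3,0,0,0,0,0.8,170,-4,0,0,0,0,0.8,208,-4,0,0,0,0]'; python3 -m inch '[0.8,0,0,0,0,0,0,0.8,0,0,30,0,0,0,0.8,0,0,60,0,0,0,0.8,0,0,90,0,0,0,0.8,0,0,115,0,0,0]'; python3 - <<'E'
from h import *
import cv2
s=ctrl.snapshot("scene");cv2.imwrite('pics/c.png',cv2.resize(s['frame'][:,:,::-1][220:384,40:300],None,fx=3,fy=3))
to([.53,-.449,.289],-100)
E
```

```text
clock: 5.25
tool_pos: [0.5288, -0.4508, 0.4127]
orientation: [179.9, 0.1, -100.3]
force: [1.6, 0.6, -2.5]
opening: 0.0596
gripper_force: 30.0
clock: 5.75
tool_pos: [0.529, -0.4483, 0.2962]
orientation: [179.9, 0.1, -100.3]
force: [0.9, 0.2, -3.9]
opening: 0.0594
gripper_force: 30.0
t 5.8 pos [ 0.528 -0.447  0.292] shift [ 1. -2.  2.] turn [ 0.4  0.2 -0.4] F [-0.9  1.7 -8.6] open 0.059
```

View pics/c.png

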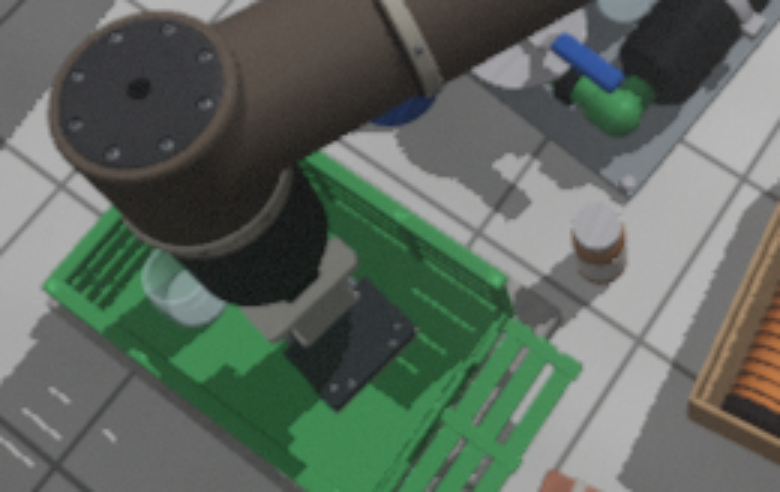

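The gripper is inside the crate (crop about (350,340)), clear of the clear jar (185,285), and the big jar has left the bench. Now for a gentle set-down.

```bash
python3 -m inch '[0.8,0,0,1,0,0,0,0.8,0,0,2,0,0,0,0.8,0,0,3,0,0,0,0.8,0,0,4,0,0,0,0.8,0,0,4,0,0,0]'
```

```text
clock: 6.3
tool_pos: [0.5297, -0.4491, 0.2955]
orientation: [-179.9, -0.0, -100.3]
force: [-0.4, 0.0, -4.0]
opening: 0.0593
gripper_force: 30.0
```

```bash
python3 -m inch '[0.8,0,0,1,0,0,0,0.8,0,0,2,0,0,0,0.8,0,0,2,0,0,0]';python3 -m inch '[0.8,0,0,1,0,0,0,0.8,0,0,2,0,0,0,0.8,0,0,2,0,0,0]'
```

```text
clock: 6.6
tool_pos: [0.5296, -0.4491, 0.2925]
orientation: [180.0, 0.0, -100.3]
force: [-0.2, 0.4, -3.6]
opening: 0.0596
gripper_force: 30.0
clock: 6.9
tool_pos: [0.5296, -0.4491, 0.2904]
orientation: [180.0, 0.0, -100.3]
force: [0.2, -0.2, -3.7]
opening: 0.0596
gripper_force: 30.0
```

```bash
python3 -m inch '[0.8,0,0,1,0,0,0,0.8,0,0,2,0,0,0,0.8,0,0,2,0,0,0]';python3 -m inch '[0.8,0,0,1,0,0,0,0.8,0,0,1.5,0,0,0,0.8,0,0,1.5,0,0,0]'
```

```text
clock: 7.2
tool_pos: [0.5296, -0.4492, 0.2893]
orientation: [-180.0, -0.0, -100.3]
force: [-1.1, 1.0, 1.8]
opening: 0.0594
gripper_force: 30.0
clock: 7.5
tool_pos: [0.5295, -0.4494, 0.2892]
orientation: [-179.9, -0.1, -100.3]
force: [-3.5, 1.8, 9.2]
opening: 0.0594
gripper_force: 30.0
```

On the floor at TCP z 0.289, as expected. Releasing and rising.

```bash
python3 -m inch '[0.2,0,0,-1,0,0,0,0,0,0,-1,0,0,0,0,0,0,-1,0,0,0,0,0,0,-1,0,0,0,0,0,0,-1,0,0,0]';python3 -m inch '[0,0,0,-30,0,0,0,0,0,0,-65,0,0,0,0,0,0,-100,0,0,0,0,0,0,-120,0,0,0,0,0,0,-120,0,0,0]'; python3 - <<'E'
from h import *
for n in("scene","top"):
    s=ctrl.snapshot(n)
    print([(np.round(d['location'],4),round(d['p'],2)) for d in ctrl.mark_of(s,"amber_jar_mid")])
to([.47,-.03,.40],-165)
E
```

```text
clock: 8.0
tool_pos: [0.5297, -0.4491, 0.288]
orientation: [180.0, 0.0, -100.3]
force: [-0.3, 0.2, 0.7]
opening: 0.087
gripper_force: 0.0
clock: 8.5
tool_pos: [0.5301, -0.4495, 0.4124]
orientation: [-179.7, -0.1, -100.3]
force: [-0.1, 0.4, -0.6]
opening: 0.0875
gripper_force: 0.0
[(array([ 0.6689, -0.264 ,  0.0534]), 0.83), (array([ 0.5288, -0.4446,  0.0947]), 0.5)]
[(array([ 0.5306, -0.4505,  0.0959]), 0.84), (array([ 0.6664, -0.2575,  0.0531]), 0.59)]
t 8.7 pos [ 0.529 -0.449  0.407] shift [-402.  133.    7.] turn [ 0.1 -0.  64.7] F [-0.3  0.6 -0.9] open 0.088
```

```bash
python3 -m inch '[1,-48,2,0,0,0,-8,1,-96,4,0,0,0,-16,1,-144,6,0,0,0,-24,1,-192,8,0,0,0,-32,1,-240,10,0,0,0,-40]'; python3 - <<'E'
from h import *
to([.538,-.017,.38],-30)
E
```

```text
clock: 9.2
tool_pos: [0.5624, -0.2093, 0.4068]
orientation: [179.9, 0.1, -60.0]
force: [1.2, 0.7, 0.2]
opening: 0.0531
gripper_force: 0.0
t 9.2 pos [ 0.562 -0.209  0.407] shift [-179.  -75.   27.] turn [  0.1   0.1 -30. ] F [1.2 0.7 0.2] open 0.053
```

```bash
python3 -m inch '[1,-45,-19,7,0,0,-7.5,1,-90,-38,14,0,0,-15,1,-135,-57,21,0,0,-22.5,1,-179,-75,27,0,0,-30,1,-179,-75,27,0,0,-30]'; python3 - <<'E'
from h import *
for p in [(.538,-.017,.276),(.5275,.0215,.276),(.5154,.0441,.276),(.5007,.0594,.276),(.4846,.0697,.276),(.4747,.0739,.276)]: to(p,-30)
s=ctrl.snapshot("scene")
print([(np.round(d['location'],4),round(d['p'],2)) for d in ctrl.mark_of(s,"bypass_grip")])
E
```

```text
clock: 9.7
tool_pos: [0.5381, -0.0142, 0.3794]
orientation: [179.9, 0.1, -29.8]
force: [-0.1, -0.7, 0.3]
opening: 0.0131
gripper_force: 0.0
t 9.7 pos [ 0.538 -0.014  0.379] shift [  2.   2. 103.] turn [0.1 0.1 0.2] F [-0.1 -0.7  0.3] open 0.013
t 9.7 pos [ 0.538 -0.014  0.379] shift [-27. -26. 103.] turn [0.1 0.1 0.2] F [-0.1 -0.7  0.3] open 0.013
t 9.7 pos [ 0.538 -0.014  0.379] shift [-48. -39. 104.] turn [0.1 0.1 0.2] F [-0.1 -0.7  0.3] open 0.013
t 9.7 pos [ 0.538 -0.014  0.379] shift [-69. -45. 104.] turn [0.1 0.1 0.2] F [-0.1 -0.7  0.3] open 0.013
t 9.7 pos [ 0.538 -0.014  0.379] shift [-88. -46. 104.] turn [0.1 0.1 0.2] F [-0.1 -0.7  0.3] open 0.013
t 9.7 pos [ 0.538 -0.014  0.379] shift [-99. -45. 104.] turn [0.1 0.1 0.2] F [-0.1 -0.7  0.3] open 0.013
[(array([0.5266, 0.0275, 0.1128]), 0.62), (array([ 0.5424, -0.0438,  0.0487]), 0.17)]
```

```bash
python3 -m inch '[1,2,4,35,0,0,0,1,2,4,70,0,0,0,1,2,4,103,0,0,0,1,2,4,103,0,0,0,1,2,4,103,0,0,0]'; python3 -m inch '[1,-10,-12,0,0,0,0,1,-20,-21,0,0,0,0,1,-29,-30,0,0,0,0,1,-40,-38,0,0,0,0,1,-50,-43,0,0,0,0]'; python3 -c "
from h import *
to([.4846,.0697,.276],-30);to([.4747,.0739,.276],-30)"
```

```text
clock: 10.3
tool_pos: [0.5392, -0.024, 0.2782]
orientation: [179.9, 0.0, -30.4]
force: [0.5, 0.1, 0.8]
opening: 0.0005
gripper_force: 0.0
clock: 10.8
tool_pos: [0.5172, 0.0398, 0.2793]
orientation: [-180.0, -0.1, -30.3]
force: [1.3, -5.2, 1.1]
opening: 0.0005
gripper_force: 2.1
t 10.8 pos [0.517 0.04  0.279] shift [-43.  -9.   3.] turn [-0.  -0.1 -0.3] F [ 1.3 -5.2  1.1] open 0.001
t 10.8 pos [0.517 0.04  0.279] shift [-54.  -8.   3.] turn [-0.  -0.1 -0.3] F [ 1.3 -5.2  1.1] open 0.001
```

Pushing at about 5 N, as expected. Continuing to the stop.

```bash
python3 -m inch '[1,-9,-4,1,0,0,0,1,-18,-7,2,0,0,0,1,-26,-8,2,0,0,0,1,-34,-9,2,0,0,0,1,-40,-9,2,0,0,0]'; python3 -m inch '[1,-4,0,0,0,0,0,1,-8,0,0,0,0,0,1,-8,0,0,0,0,0]';  python3 - <<'E'
from h import *
s=ctrl.snapshot("top");r=ctrl.mark_of(s,"bypass_grip")
s=ctrl.snapshot("scene");r+=ctrl.mark_of(s,"bypass_grip")
for d in r: print(np.round(d['location'],4),round(d['p'],2),np.arctan2(*(np.array(d['location'])[:2]-[.447,-.007])[::-1])+.096)
to([.4747,.0739,.276],-30)
E
```

```text
clock: 11.3
tool_pos: [0.4873, 0.0679, 0.2767]
orientation: [-179.9, -0.1, -30.2]
force: [3.4, -4.4, -0.9]
opening: 0.0004
gripper_force: 2.5
clock: 11.6
tool_pos: [0.4807, 0.0719, 0.2768]
orientation: [-179.9, -0.1, -30.2]
force: [4.6, -4.4, -0.8]
opening: 0.0004
gripper_force: 2.4
[0.4505 0.0746 0.1098] 0.75 1.6239304443664633
[0.4517 0.0776 0.1094] 0.83 1.61129782154918
[ 0.5438 -0.0417  0.0468] 0.52 -0.2482014109303771
t 11.8 pos [0.481 0.072 0.277] shift [-6.  1.  1.] turn [-0.1 -0.1 -0.3] F [ 4.8 -3.5 -0.1] open 0.0
```

```bash
python3 -m inch '[1,-2,1,0,0,0,0,1,-4,2,0,0,0,0,1,-4,2,0,0,0,0]'; python3 -m inch '[1,-2,1,0,0,0,0,1,-4,2,0,0,0,0,1,-4,2,0,0,0,0]'
```

```text
clock: 12.1
tool_pos: [0.4788, 0.0723, 0.2774]
orientation: [-179.7, -0.4, -30.2]
force: [20.5, -11.3, -11.1]
opening: 0.0006
gripper_force: 10.5
clock: 12.4
tool_pos: [0.4771, 0.0728, 0.2782]
orientation: [-179.5, -0.7, -30.1]
force: [36.6, -18.1, -21.5]
opening: 0.0002
gripper_force: 18.9
```

Stop reached (force rose to 37 N). Backing off toward the inlet lever.

```bash
python3 -m inch '[1,4,-2,0,0,0,0,1,12,-3,0,0,0,0,1,35,2,0,0,0,0,1,55,6,0,0,0,0]'; cat > arc.py <<'E'
from h import *
import sys
def arc(P,s,phis,r=.08,off=.032,z=.279,yaw=-30):
    for f in phis:
        n=np.array([np.sin(f),-np.cos(f)])*s
        p=np.array(P)+r*np.array([np.cos(f),np.sin(f)])+off*n
        print(round(f,2),end=' ');to([*p,z],yaw)
E
python3 - <<'E'
from arc import *
arc((.524,.1145),1,[-.096],off=.048)
arc((.524,.1145),1,[-.096,.3,.6])
E
```

```text
clock: 12.8
tool_pos: [0.5161, 0.0391, 0.2761]
orientation: [-180.0, 0.0, -30.3]
force: [0.2, 0.7, 0.7]
opening: 0.0006
gripper_force: 0.0
-0.1 t 12.8 pos [0.516 0.039 0.276] shift [ 62. -59.  -3.] turn [-0.   0.  -0.3] F [0.2 0.7 0.7] open 0.001
-0.1 t 12.8 pos [0.516 0.039 0.276] shift [ 55. -74.  -3.] turn [-0.   0.  -0.3] F [0.2 0.7 0.7] open 0.001
0.3 t 12.8 pos [0.516 0.039 0.276] shift [  47. -106.   -3.] turn [-0.   0.  -0.3] F [0.2 0.7 0.7] open 0.001
0.6 t 12.8 pos [0.516 0.039 0.276] shift [  32. -128.   -3.] turn [-0.   0.  -0.3] F [0.2 0.7 0.7] open 0.001
```

```bash
python3 -m inch '[1,35,-25,-3,0,0,0,1,62,-55,-3,0,0,0,1,55,-74,-3,0,0,0,1,52,-86,-3,0,0,0,1,51,-92,-3,0,0,0]';
python3 - <<'E'
from arc import *
arc((.524,.1145),1,[.15,.3,.5,.7,.9])
E
```

```text
clock: 13.3
tool_pos: [0.6059, 0.0934, 0.2785]
orientation: [179.9, 0.1, -30.3]
force: [-0.4, -5.0, 0.5]
opening: 0.0002
gripper_force: 2.3
0.15 t 13.3 pos [0.606 0.093 0.279] shift [ 1. -2. -0.] turn [ 0.1  0.1 -0.3] F [-0.4 -5.   0.5] open 0.0
0.3 t 13.3 pos [0.606 0.093 0.279] shift [ -4. -14.  -0.] turn [ 0.1  0.1 -0.3] F [-0.4 -5.   0.5] open 0.0
0.5 t 13.3 pos [0.606 0.093 0.279] shift [-13. -29.  -0.] turn [ 0.1  0.1 -0.3] F [-0.4 -5.   0.5] open 0.0
0.7 t 13.3 pos [0.606 0.093 0.279] shift [-24. -42.  -0.] turn [ 0.1  0.1 -0.3] F [-0.4 -5.   0.5] open 0.0
0.9 t 13.3 pos [0.606 0.093 0.279] shift [-38. -52.  -1.] turn [ 0.1  0.1 -0.3] F [-0.4 -5.   0.5] open 0.0
```

The inlet lever turns at 5 N, so it is unlocked. Continuing.

```bash
python3 -m inch '[1,-4,-14,0,0,0,0,1,-13,-29,0,0,0,0,1,-24,-42,0,0,0,0,1,-31,-47,0,0,0,0,1,-38,-52,0,0,0,0]';
python3 - <<'E'
from arc import *
arc((.524,.1145),1,[1.1,1.25,1.4,1.5],off=.03)
E
```

```text
clock: 13.8
tool_pos: [0.5988, 0.1569, 0.279]
orientation: [179.9, 0.0, -30.3]
force: [0.6, -4.8, 0.8]
opening: 0.0005
gripper_force: 1.9
1.1 t 13.8 pos [0.599 0.157 0.279] shift [-18.  -7.  -0.] turn [ 0.1  0.  -0.3] F [ 0.6 -4.8  0.8] open 0.001
1.25 t 13.8 pos [0.599 0.157 0.279] shift [-30. -10.  -0.] turn [ 0.1  0.  -0.3] F [ 0.6 -4.8  0.8] open 0.001
1.4 t 13.8 pos [0.599 0.157 0.279] shift [-43. -11.   0.] turn [ 0.1  0.  -0.3] F [ 0.6 -4.8  0.8] open 0.001
1.5 t 13.8 pos [0.599 0.157 0.279] shift [-52. -11.   0.] turn [ 0.1  0.  -0.3] F [ 0.6 -4.8  0.8] open 0.001
```

```bash
python3 -m inch '[1,-9,-4,0,0,0,0,1,-18,-7,0,0,0,0,1,-30,-10,0,0,0,0,1,-38,-11,0,0,0,0,1,-44,-11,0,0,0,0]';python3 -m inch '[1,-4,0,0,0,0,0,1,-8,1,0,0,0,0,1,-8,1,0,0,0,0]';python3 -m inch '[1,-2,1,0,0,0,0,1,-4,2,0,0,0,0,1,-4,2,0,0,0,0]'
```

```text
clock: 14.3
tool_pos: [0.5671, 0.1889, 0.2796]
orientation: [-179.9, -0.1, -30.3]
force: [3.2, -5.7, -0.1]
opening: 0.0004
gripper_force: 2.5
clock: 14.6
tool_pos: [0.5596, 0.1922, 0.2797]
orientation: [-179.9, -0.0, -30.3]
force: [1.2, -0.9, 0.7]
opening: 0.0006
gripper_force: 0.6
clock: 14.9
tool_pos: [0.5566, 0.1926, 0.2799]
orientation: [-179.8, -0.1, -30.3]
force: [8.4, -0.6, -2.5]
opening: 0.0002
gripper_force: 4.2
```

```bash
python3 -m inch '[1,-2,1,0,0,0,0,1,-4,2,0,0,0,0,1,-4,2,0,0,0,0]';python3 -m inch '[1,-1.5,1,0,0,0,0,1,-3,2,0,0,0,0,1,-3,2,0,0,0,0]'
```

```text
clock: 15.2
tool_pos: [0.5548, 0.1928, 0.2803]
orientation: [-179.6, -0.4, -30.2]
force: [24.5, -6.9, -12.2]
opening: 0.0007
gripper_force: 12.5
clock: 15.5
tool_pos: [0.5534, 0.1928, 0.2806]
orientation: [-179.4, -0.6, -30.2]
force: [39.1, -9.8, -21.4]
opening: 0.0007
gripper_force: 19.3
```

Inlet is at its stop. Backing off, rising, and going over to the outlet side.

```bash
python3 -m inch '[1,5,-3,0,0,0,0,1,20,-8,-5,0,0,0,1,25,-8,-40,0,0,-8,1,40,30,-60,0,0,-16,1,55,70,-60,0,0,-24]';python3 - <<'E'
from arc import *
arc((.499,-.145),-1,[-.096],off=.048,z=.33,yaw=30)
E
```

```text
clock: 16.0
tool_pos: [0.5602, 0.1042, 0.3418]
orientation: [-179.9, -0.2, -5.8]
force: [-0.2, -0.2, -0.3]
opening: 0.0002
gripper_force: 0.0
-0.1 t 16.0 pos [0.56  0.104 0.342] shift [ 44. 206.  11.] turn [ -0.1  -0.2 -35.8] F [-0.2 -0.2 -0.3] open 0.0
```

```bash
python3 -m inch '[1,9,42,0,0,0,-7.5,1,18,84,0,0,0,-15,1,27,126,0,0,0,-22,1,36,168,5,0,0,-29,1,44,203,11,0,0,-35.8]';python3 - <<'E'
from arc import *
r=[]
for n in("top","scene"):
    s=ctrl.snapshot(n)
    for t in("outlet_grip","inlet_grip","bypass_grip","amber_jar_mid"): print(n,t,[(np.round(d['location'],3),round(d['p'],2)) for d in ctrl.mark_of(s,t)])
P=(.499,-.145)
arc(P,-1,[-.096],off=.048,yaw=30)
arc(P,-1,[-.096,-.2,-.4,-.6,-.8,-1.0],yaw=30)
E
```

```text
clock: 16.5
tool_pos: [0.5806, -0.1044, 0.3281]
orientation: [-180.0, -0.0, 29.8]
force: [0.4, 0.1, 0.7]
opening: 0.0004
gripper_force: 0.0
top outlet_grip [(array([ 0.584, -0.151,  0.118]), 0.87)]
top inlet_grip [(array([0.532, 0.204, 0.112]), 0.7), (array([ 0.501, -0.144,  0.118]), 0.62)]
top bypass_grip []
top amber_jar_mid [(array([ 0.529, -0.45 ,  0.097]), 0.76), (array([ 0.667, -0.26 ,  0.053]), 0.58)]
scene outlet_grip [(array([ 0.529, -0.447,  0.096]), 0.56), (array([ 0.582, -0.154,  0.111]), 0.55)]
scene inlet_grip [(array([0.531, 0.2  , 0.114]), 0.59)]
scene bypass_grip []
scene amber_jar_mid [(array([ 0.667, -0.268,  0.051]), 0.86), (array([ 0.529, -0.445,  0.097]), 0.7)]
-0.1 t 17.0 pos [ 0.581 -0.102  0.328] shift [ 0.  4. 49.] turn [ 0.  -0.  -0.4] F [-1.1  0.5  0.4] open 0.0
-0.1 t 17.0 pos [ 0.581 -0.102  0.328] shift [-9. 17. 49.] turn [ 0.  -0.  -0.4] F [-1.1  0.5  0.4] open 0.0
-0.2 t 17.0 pos [ 0.581 -0.102  0.328] shift [-11.  25.  49.] turn [ 0.  -0.  -0.4] F [-1.1  0.5  0.4] open 0.0
-0.4 t 17.0 pos [ 0.581 -0.102  0.328] shift [-19.  41.  49.] turn [ 0.  -0.  -0.4] F [-1.1  0.5  0.4] open 0.0
-0.6 t 17.0 pos [ 0.581 -0.102  0.328] shift [-29.  55.  49.] turn [ 0.  -0.  -0.4] F [-1.1  0.5  0.4] open 0.0
-0.8 t 17.0 pos [ 0.581 -0.102  0.328] shift [-42.  66.  49.] turn [ 0.  -0.  -0.4] F [-1.1  0.5  0.4] open 0.0
-1.0 t 17.0 pos [ 0.581 -0.102  0.328] shift [-56.  75.  49.] turn [ 0.  -0.  -0.4] F [-1.1  0.5  0.4] open 0.0
```

```bash
python3 -m inch '[1,0,2,25,0,0,0,1,0,2,49,0,0,0,1,-5,10,49,0,0,0,1,-9,17,49,0,0,0,1,-11,25,49,0,0,0]'; python3 -m inch '[1,-4,8,0,0,0,0,1,-8,16,0,0,0,0,1,-13,23,0,0,0,0,1,-18,30,0,0,0,0,1,-24,36,0,0,0,0]';python3 - <<'E'
from arc import *
P=(.499,-.145)
arc(P,-1,[-.8,-1.0,-1.2,-1.4,-1.55,-1.667],yaw=30,off=.03)
E
```

```text
clock: 17.5
tool_pos: [0.5835, -0.1299, 0.2798]
orientation: [-179.9, -0.0, 29.5]
force: [-1.1, 6.3, -1.2]
opening: 0.0003
gripper_force: 2.4
clock: 18.0
tool_pos: [0.5812, -0.1734, 0.2807]
orientation: [180.0, -0.1, 29.5]
force: [0.2, 4.5, 0.1]
opening: 0.0004
gripper_force: 2.0
-0.8 t 18.0 pos [ 0.581 -0.173  0.281] shift [-8.  5.  2.] turn [ 0.  -0.1 -0.5] F [0.2 4.5 0.1] open 0.0
-1.0 t 18.0 pos [ 0.581 -0.173  0.281] shift [-23.  13.   2.] turn [ 0.  -0.1 -0.5] F [0.2 4.5 0.1] open 0.0
-1.2 t 18.0 pos [ 0.581 -0.173  0.281] shift [-39.  18.   2.] turn [ 0.  -0.1 -0.5] F [0.2 4.5 0.1] open 0.0
-1.4 t 18.0 pos [ 0.581 -0.173  0.281] shift [-56.  20.   2.] turn [ 0.  -0.1 -0.5] F [0.2 4.5 0.1] open 0.0
-1.55 t 18.0 pos [ 0.581 -0.173  0.281] shift [-69.  19.   2.] turn [ 0.  -0.1 -0.5] F [0.2 4.5 0.1] open 0.0
-1.67 t 18.0 pos [ 0.581 -0.173  0.281] shift [-79.  18.   1.] turn [ 0.  -0.1 -0.5] F [0.2 4.5 0.1] open 0.0
```

```bash
python3 -m inch '[1,-8,5,1,0,0,0,1,-23,13,1,0,0,0,1,-39,18,1,0,0,0,1,-50,20,1,0,0,0,1,-60,20,1,0,0,0]'; python3 -m inch '[1,-5,0,0,0,0,0,1,-10,-1,0,0,0,0,1,-13,-1,0,0,0,0,1,-13,-1,0,0,0,0]';python3 - <<'E'
from arc import *
arc((.499,-.145),-1,[-1.667],yaw=30,off=.025)
E
```

```text
clock: 18.5
tool_pos: [0.5391, -0.2206, 0.2796]
orientation: [179.9, -0.2, 29.5]
force: [6.0, 4.9, -0.4]
opening: 0.0004
gripper_force: 2.8
clock: 18.9
tool_pos: [0.5269, -0.226, 0.2792]
orientation: [179.9, -0.1, 29.5]
force: [1.8, 1.7, 2.2]
opening: 0.0003
gripper_force: 1.4
-1.67 t 18.9 pos [ 0.527 -0.226  0.279] shift [-10.  -4.   0.] turn [ 0.1 -0.1 -0.5] F [1.8 1.7 2.2] open 0.0
```

```bash
python3 -m inch '[1,-3,-1,0,0,0,0,1,-6,-3,0,0,0,0,1,-6,-3,0,0,0,0]'; python3 -m inch '[1,-2,-1,0,0,0,0,1,-3,-2,0,0,0,0,1,-3,-2,0,0,0,0]'
```

```text
clock: 19.2
tool_pos: [0.5202, -0.2264, 0.279]
orientation: [179.9, -0.0, 29.5]
force: [4.1, -1.6, 3.4]
opening: 0.0003
gripper_force: 2.0
clock: 19.5
tool_pos: [0.5187, -0.2262, 0.2795]
orientation: [179.7, -0.3, 29.6]
force: [11.2, -4.3, -1.5]
opening: 0.0004
gripper_force: 5.9
```

```bash
python3 -m inch '[1,-2,-1,0,0,0,0,1,-4,-2,0,0,0,0,1,-4,-2,0,0,0,0]'; python3 -m inch '[1,-1.5,-1,0,0,0,0,1,-3,-1.5,0,0,0,0,1,-3,-1.5,0,0,0,0]'
```

```text
clock: 19.8
tool_pos: [0.5169, -0.2262, 0.2799]
orientation: [179.5, -0.6, 29.6]
force: [22.2, -4.3, -8.8]
opening: 0.0001
gripper_force: 11.3
clock: 20.1
tool_pos: [0.5157, -0.2262, 0.2802]
orientation: [179.3, -0.9, 29.6]
force: [30.4, -4.0, -15.2]
opening: 0.0007
gripper_force: 15.2
```

Outlet is at its stop. Retreating up and out of the view for a final check.

```bash
python3 -m inch '[1,4,2,0,0,0,0,1,16,9,-2,0,0,0,1,20,11,-40,0,0,0,1,20,11,-85,0,0,0,1,40,45,-115,0,0,0]'; python3 -m inch '[1,0,48,0,0,0,0,1,0,96,0,0,0,0,1,0,140,0,0,0,0,1,0,180,0,0,0,0,1,0,180,0,0,0,0]'; python3 - <<'E'
from arc import *
import cv2
for n in("top","scene"):
    s=ctrl.snapshot(n)
    if n=="scene": cv2.imwrite('pics/end.png',cv2.resize(s['frame'][:,:,::-1][100:384,40:360],None,fx=2,fy=2))
    for t in("outlet_grip","inlet_grip","bypass_grip","amber_jar_mid"): print(n,t,[(np.round(d['location'],3),round(d['p'],2)) for d in ctrl.mark_of(s,t)])
to([.5,0,.4])
E
```

```text
clock: 20.6
tool_pos: [0.5629, -0.2447, 0.3963]
orientation: [-179.9, 0.0, 29.6]
force: [1.8, 0.5, 1.4]
opening: 0.0004
gripper_force: 0.0
clock: 21.1
tool_pos: [0.6543, -0.4062, 0.389]
orientation: [-179.7, 0.3, 29.3]
force: [0.3, -0.1, -0.6]
opening: 0.0004
gripper_force: 0.0
top outlet_grip []
top inlet_grip [(array([0.532, 0.206, 0.11 ]), 0.9), (array([0.45 , 0.076, 0.112]), 0.16)]
top bypass_grip [(array([0.451, 0.075, 0.11 ]), 0.65)]
top amber_jar_mid [(array([ 0.528, -0.451,  0.099]), 0.64)]
scene outlet_grip []
scene inlet_grip [(array([ 0.53 , -0.446,  0.094]), 0.73), (array([0.528, 0.201, 0.113]), 0.54)]
scene bypass_grip [(array([ 0.447, -0.008,  0.115]), 0.63)]
scene amber_jar_mid [(array([ 0.667, -0.262,  0.052]), 0.86), (array([ 0.531, -0.446,  0.095]), 0.65)]
t 21.6 pos [ 0.654 -0.401  0.394] shift [  64. -425.   -6.] turn None F [0.2 0.  0.7] open 0.0
```

View pics/end.png

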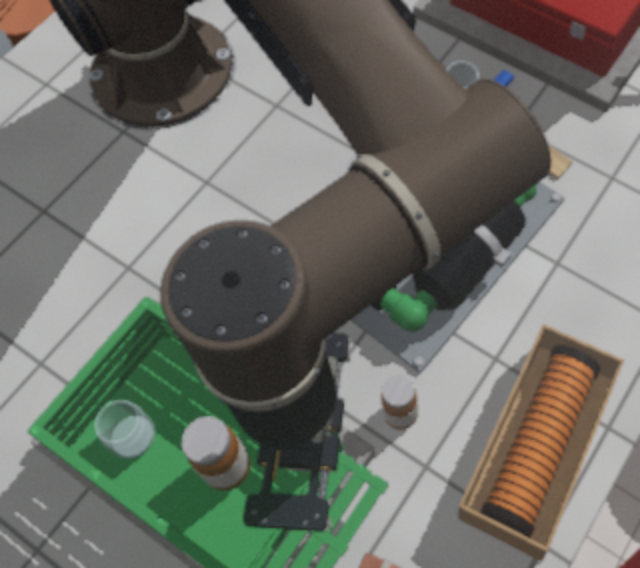

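The amber jar stands upright in the crate at (215,455) and the clear jar at (125,430) is untouched, but the arm hides the levers. I'll clear the view.

```bash
python3 -m inch '[1,-45,-2,-10,0,0,0,1,-90,-4,-10,0,0,0,1,-135,-6,-10,0,0,0,1,-180,-9,-10,0,0,0,1,-225,-11,-10,0,0,0]'; python3 -m inch '[1,-45,-2,0,0,0,0,1,-90,-4,0,0,0,0,1,-135,-6,0,0,0,0,1,-180,-9,0,0,0,0,1,-220,-11,0,0,0,0]'; python3 - <<'E'
from arc import *
import cv2
P=dict(outlet=(.499,-.145),inlet=(.524,.1145),bypass=(.447,-.007))
for n in("top","scene"):
    s=ctrl.snapshot(n)
    if n=="scene": cv2.imwrite('pics/end2.png',cv2.resize(s['frame'][:,:,::-1][110:384,50:340],None,fx=2,fy=2))
    for t in P:
      for d in ctrl.mark_of(s,t+"_grip")[:2]:
        v=np.array(d['location'])[:2]-P[t]; a=np.arctan2(v[1],v[0])+.096
        print(n,t,np.round(d['location'],3),round(d['p'],2),'angle',round(a,3))
to([.5,0,.4])
E
```

```text
clock: 22.1
tool_pos: [0.4511, -0.5035, 0.4039]
orientation: [180.0, -0.0, 29.6]
force: [0.6, -0.4, 0.4]
opening: 0.0005
gripper_force: 0.0
clock: 22.6
tool_pos: [0.254, -0.6024, 0.4039]
orientation: [179.9, -0.0, 29.5]
force: [0.1, -0.6, -0.1]
opening: -0.0
gripper_force: 0.0
top outlet [ 0.496 -0.226  0.113] 0.82 angle -1.513
top inlet [0.537 0.204 0.112] 0.67 angle 1.523
top bypass [0.45  0.075 0.114] 0.97 angle 1.634
scene outlet [ 0.488 -0.229  0.114] 0.97 angle -1.61
scene inlet [ 0.511 -0.014  0.001] 0.58 angle -1.576
scene bypass [0.453 0.078 0.109] 0.62 angle 1.598
t 23.0 pos [ 0.257 -0.602  0.403] shift [ 508. -403.    3.] turn None F [ 0.   1.1 -0.9] open 0.001
```

View pics/end2.png

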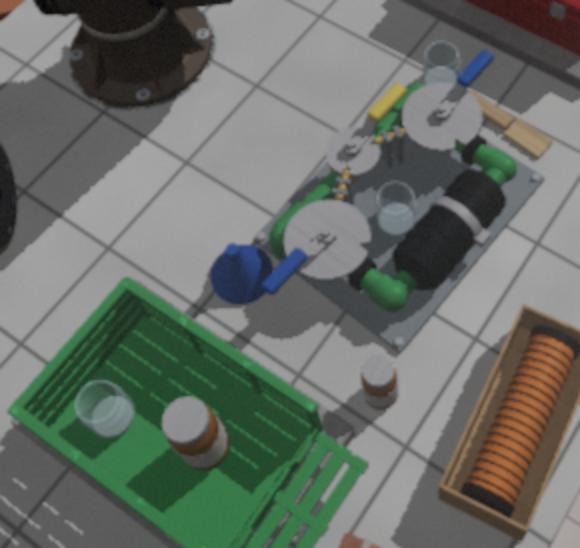

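The yellow lever (388,103) lies along the main pipe. The blue levers (476,68) and (285,270) point outward at about ±π/2, each pushed until it met its stop. The amber jar stands in the crate (195,432) and the bystanders are in place, so I'm handing in.

```bash
python3 -c "
from plant import ctrl
print(ctrl.close_job())"
```

```text
the job is handed in; nothing more can be done
None
```

I handed the job in at about 23 s; no verdict came back. The bypass is open and both filter levers are shut, each pushed until it met its stop. The amber jar stands upright in the crate and the bystanders look undisturbed in the final picture.

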